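# Change the stamp row to the other side of the ink pad

## Task

The next clerk at this counter stamps with the other hand, so the stamps must change sides: move all four from the full rack to the empty rack on the other side of the ink pad, mirrored, so that the stamp now nearest the pad is again nearest the pad, the second again second, and so on outward. Each must stand upright and fully down in its own pocket. The stamp faces are wet with ink, so never let one touch the desk, and leave the bell, the tally counter and the stapler where they are.

Things in the scene. Friction and masses are not known exactly. Their poses are not given: they have to be found in the camera images.
- stamp_red: Hand stamp with a bright red lacquered handle, 71 mm tall, about 35 g: mount 21 x 46 mm, 17 mm high; on its middle a round handle, thin low down, swelling to a 20 mm knob 48 to 68 mm up (grip there from above). Origin: centre of its underside (rubber face); z up, y along the 46 mm side. Starts standing in a pocket of rack_from, 46 mm side along the rack's x.
- stamp_blue: Hand stamp with a blue lacquered handle, 71 mm tall, about 35 g: mount 21 x 46 mm, 17 mm high; on its middle a round handle, thin low down, swelling to a 20 mm knob 48 to 68 mm up (grip there from above). Origin: centre of its underside (rubber face); z up, y along the 46 mm side. Starts standing in a pocket of rack_from, 46 mm side along the rack's x.
- stamp_black: Hand stamp with a black lacquered handle, 71 mm tall, about 35 g: mount 21 x 46 mm, 17 mm high; on its middle a round handle, thin low down, swelling to a 20 mm knob 48 to 68 mm up (grip there from above). Origin: centre of its underside (rubber face); z up, y along the 46 mm side. Starts standing in a pocket of rack_from, 46 mm side along the rack's x.
- stamp_wood: Hand stamp with a natural brown wood (unpainted) handle, 71 mm tall, about 35 g: mount 21 x 46 mm, 17 mm high; on its middle a round handle, thin low down, swelling to a 20 mm knob 48 to 68 mm up (grip there from above). Origin: centre of its underside (rubber face); z up, y along the 46 mm side. Starts standing in a pocket of rack_from, 46 mm side along the rack's x.
- rack_from: Pale wooden stamp rack, full at the start, a stamp in each pocket in any order, left or right of the ink pad. Fixed, 68 (x, across the row) x 164 (y, along the row) x 20 mm high. Origin: centre of its underside; z up. Four pockets at y = -60, -20, 20, 60 mm, x = 0, each 27 (y) x 54 mm (x), floor 8 mm above the origin, roof-topped dividers.
- rack_to: Pale wooden stamp rack, empty at the start, on the ink pad's other side, nearly in line with rack_from, its y the same way within 0.1 rad. Fixed, 68 (x, across the row) x 164 (y, along the row) x 20 mm high. Origin: centre of its underside; z up. Four pockets at y = -60, -20, 20, 60 mm, x = 0, each 27 (y) x 54 mm (x), floor 8 mm above the origin, roof-topped dividers.
- ink_pad: Closed dark ink-pad tin with a red label, 99 x 69 mm and 12 mm high, fixed on the desk between the two racks. Origin: centre of its underside; the racks stand about 127 mm to its left and right (centre to centre).
- bell: Bystander: chrome counter bell on a black foot, 86 mm across, 64 mm high, loose, on the robot's side of the row. Origin: centre of its underside.
- counter: Bystander: silver hand tally counter, 76 x 51 x 23 mm, loose, lying on the far side of the row. Origin: centre of its underside.
- stapler: Bystander: red stapler, 131 x 32 x 38 mm, loose, standing on the far side of the row. Origin: centre of its underside.

How it is judged (in metres and radians):
At the end, for the whole second after the job is handed in: Every stamp rests released in rack_to, within 9 mm of the row's middle line, 3 mm of the pocket floor and 0.1 rad of upright, in the pocket of the same rank from the ink pad outward as the one it started in (order reversed). Bell, counter and stapler lie within 20 mm of their starts (x of stamp_red in the frame of rack_to between -0.009 and 0.009 m and z of stamp_red in the frame of rack_to between 0.005 and 0.011 m and angle between each of stamp_red, stamp_blue, stamp_black, stamp_wood's own z axis and vertical below 0.1 rad and linear speed of each of stamp_red, stamp_blue, stamp_black, stamp_wood below 0.02 m/s and ((horizontal distance between stamp_red and rack_from between 0.174 and 0.214 m and distance of stamp_red from where it was at the start of the episode between 0.114 and 0.154 m) or (horizontal distance between stamp_red and rack_from between 0.214 and 0.254 m and distance of stamp_red from where it was at the start of the episode between 0.194 and 0.234 m) or (horizontal distance between stamp_red and rack_from between 0.254 and 0.294 m and distance of stamp_red from where it was at the start of the episode between 0.274 and 0.314 m) or (horizontal distance between stamp_red and rack_from between 0.294 and 0.334 m and distance of stamp_red from where it was at the start of the episode between 0.354 and 0.394 m)) and x of stamp_blue in the frame of rack_to between -0.009 and 0.009 m and z of stamp_blue in the frame of rack_to between 0.005 and 0.011 m and ((horizontal distance between stamp_blue and rack_from between 0.174 and 0.214 m and distance of stamp_blue from where it was at the start of the episode between 0.114 and 0.154 m) or (horizontal distance between stamp_blue and rack_from between 0.214 and 0.254 m and distance of stamp_blue from where it was at the start of the episode between 0.194 and 0.234 m) or (horizontal distance between stamp_blue and rack_from between 0.254 and 0.294 m and distance of stamp_blue from where it was at the start of the episode between 0.274 and 0.314 m) or (horizontal distance between stamp_blue and rack_from between 0.294 and 0.334 m and distance of stamp_blue from where it was at the start of the episode between 0.354 and 0.394 m)) and x of stamp_black in the frame of rack_to between -0.009 and 0.009 m and z of stamp_black in the frame of rack_to between 0.005 and 0.011 m and ((horizontal distance between stamp_black and rack_from between 0.174 and 0.214 m and distance of stamp_black from where it was at the start of the episode between 0.114 and 0.154 m) or (horizontal distance between stamp_black and rack_from between 0.214 and 0.254 m and distance of stamp_black from where it was at the start of the episode between 0.194 and 0.234 m) or (horizontal distance between stamp_black and rack_from between 0.254 and 0.294 m and distance of stamp_black from where it was at the start of the episode between 0.274 and 0.314 m) or (horizontal distance between stamp_black and rack_from between 0.294 and 0.334 m and distance of stamp_black from where it was at the start of the episode between 0.354 and 0.394 m)) and x of stamp_wood in the frame of rack_to between -0.009 and 0.009 m and z of stamp_wood in the frame of rack_to between 0.005 and 0.011 m and ((horizontal distance between stamp_wood and rack_from between 0.174 and 0.214 m and distance of stamp_wood from where it was at the start of the episode between 0.114 and 0.154 m) or (horizontal distance between stamp_wood and rack_from between 0.214 and 0.254 m and distance of stamp_wood from where it was at the start of the episode between 0.194 and 0.234 m) or (horizontal distance between stamp_wood and rack_from between 0.254 and 0.294 m and distance of stamp_wood from where it was at the start of the episode between 0.274 and 0.314 m) or (horizontal distance between stamp_wood and rack_from between 0.294 and 0.334 m and distance of stamp_wood from where it was at the start of the episode between 0.354 and 0.394 m)) and distance of each of bell, counter, stapler from where it was at the start of the episode below 0.02 m); the robot touches nothing.
It fails at once if the inked face of a stamp touches the desk (height (world z) of any of stamp_red, stamp_blue, stamp_black, stamp_wood below 0.0045 m).
It fails at once if the bell, tally counter or stapler is pushed more than 20 mm (distance of any of bell, counter, stapler from where it was at the start of the episode above 0.02 m).
It also fails if it takes over 90 s, if anything falls off the work surface, if the arm or the gripper's body presses on something with over 40 N, if the wrist force passes 120 N, or if a joint passes its speed limit or range.

## Robot

A 6-joint arm with a two-finger parallel gripper is mounted at the origin on the work surface; the furniture and walls round the work are solid. World frame = base frame: x ahead of the robot, y to its left, z up, the work surface at z = 0. Lengths are in m, angles in degrees, forces in N, time in s.
With the tool pointing down it reaches from about 0.4 to 0.825 m from the base axis. Payload 7 kg.
Tool frame: the origin (TCP) lies on the centre line of the jaws, within the pads' length; the fingertips stand 8 mm ahead of it and the grasp point (between the pads) lies 11 mm behind it; z points along the fingers, y is the line along which they close (so a half turn about z gives the same grasp; the last joint's range is limited). The gripper opens to 88 mm and grips with 3 to 60 N. Pads are 19 mm wide; open, the fingers measure 130 mm over their backs; the gripper's body (78 mm by 193 mm) begins 47 mm behind the grasp point.
Start: joints at [-52.363, 20.546, 0.682, 0, -70.136, -16.507], TCP at [0.243, -0.63, 0.235] pointing down, gripper open.
Joint ranges: [-176.03, 176.03], [-82.01, 121.73], [-58.28, 71.71], [-173.87, 95.51], [-174.79, -0.11], [-173.66, 173.66]. Speed limits (degrees/s): [136.94, 136.94, 172.46, 180, 180, 180].

## Interface

Orientations are given as [roll, pitch, yaw] about the fixed x, y, z axes, in that order (R = Rz(yaw) Ry(pitch) Rx(roll)).
In Python, from plant import r gives the robot as it stands.
- The arm moves only by the tool carry_out, never from a script. Its argument "targets" is a list of rows, each a list of 6 numbers: the shift along the tool's x, y, z scaled (see below), then the turn, a rotation vector about the tool's x, y, z scaled (see below). A call has 1 to 5 rows; each row shifts and turns the commanded pose from where the row before left it, along the tool's axes as they then stand; what a row does not reach is not made up. The controller multiplies each number of a shift by 0.5 m and each number of a turn by 60 degrees. A row lasts 1/8 s, in which the tool goes at most 62.5 mm and 10.7 degrees, less where a joint would pass 70% of its speed; a pose out of reach is approached as far as the arm can. A call with a number of a shift or a turn outside -1 to 1 is refused whole. A call with a gripper value outside its range is refused whole. "hand" is the opening, from 0 (shut) to 1 (fully open), set as the call begins (left out, the last holds). The fingers move at their own pace and stop on an object; "squeeze" is the grip in N (left out, the last holds). Time passes only in rows, so rows that do not move let the fingers close. It gives the time, the measured TCP pose, the force, the opening and the grip force at its end, in the units of the state.
- r.get_state(): the state, without advancing time (a new reading comes with each control period).
- r.capture(name): name is "scene" or "side" or "wrist"; returns the picture (480x640x3 uint8, red, green, blue); there is no depth.
- r.camera_info(name): a dict with "K" (3x3 intrinsics, pixels), "eye" and "attitude" of the camera in the world. Camera axes: x right, y down, z forward; pixel columns grow to the right and rows downward; lengths in m; the calibration is good to about 2 mm. A picture is of the moment at which its call begins: read the wrist's pose just before it. camera_info takes no time and is no camera call; for the wrist camera it gives the pose at the moment of the call.
- r.close_job(): hands the job in; it is judged then, once.
The state is a dict: "time_s": time; "joints": joint angles; "qd": joint speeds; "joint_torque": joint torques, N m; "tcp_pos": TCP position; "eef_rot": TCP orientation; "contact_force": force on the tool from outside, world axes, zero at the start; "moment": the same for the moment, N m; "gripper_width": finger opening in m; "gripper_force": force on a finger pad.
Only numpy, scipy, OpenCV 4.12 (cv2) and the standard library are available. Lean on these libraries where they do the work, as an engineer would, in place of code of your own. Each camera call takes 0.05 s, during which the arm holds its last target. There are 200 camera calls.

## Working session

There is one attempt and no reset: what is moved stays moved. The work goes in short steps, Python scripts to look and compute and a tool call to move; the robot and the scene stay as the last step left them, time stands still between calls to the robot, and variables do not carry over. Pictures are saved under pics/ and viewed, at most 14 in all, crops included, and the job is handed in when it is done.

Besides the shell and the picture viewer there is one more tool, called after ">>>" in YAML: its name, and indented under it one key for each argument. carry_out: Moves the arm, as the interface text tells. Its arguments: {"type":"object","properties":{"targets":{"type":"array","items":{"type":"array","items":{"type":"number","minimum":-1,"maximum":1}}},"hand":{"type":"number"},"squeeze":{"type":"number"}},"required":["targets"]}

```bash
mkdir -p pics; ls; python3 - <<'E'
from plant import r
import cv2
s=r.get_state();print(s)
for n in("scene","side"):
    cv2.imwrite(f"pics/{n}0.png",r.capture(n)[:,:,::-1]);print(n,r.camera_info(n))
print(r.camera_info("wrist"))
E
```

```text
pics
{'time_s': 0.0, 'joints': array([-5.23626935e+01,  2.05908529e+01,  6.34510689e-01, -1.95267311e-02,
       -7.01353746e+01, -1.65075719e+01]), 'qd': array([-0.03419918, -0.08152791,  0.03826134,  0.0308136 , -0.05889775,
       -0.07411885]), 'joint_torque': array([ 2.14296539e-03, -5.82722032e+01,  2.93049413e+01,  6.99694008e+00,
        6.69937843e-03, -1.22665606e-04]), 'tcp_pos': array([ 0.24313904, -0.62918926,  0.23363671]), 'eef_rot': array([ 1.79906847e+02, -8.46318867e-03, -1.58876908e+02]), 'contact_force': array([ 0.39053692,  0.21588495, -0.43744571]), 'moment': array([ 0.03876836, -0.01943638,  0.01839119]), 'gripper_force': 0.0, 'gripper_width': 0.08754829753446522}
scene {'K': array([[595.9932278 ,   0.        , 310.78852854],
       [  0.        , 595.9932278 , 244.7586017 ],
       [  0.        ,   0.        ,   1.        ]]), 'eye': array([-0.06556257, -0.77926633,  0.64956057]), 'attitude': array([-123.79375323,    0.97246954,  -37.24429506])}
side {'K': array([[572.67609294,   0.        , 316.34744036],
       [  0.        , 572.67609294, 232.71090153],
       [  0.        ,   0.        ,   1.        ]]), 'eye': array([-0.27688618, -0.36322204,  0.39295805]), 'attitude': array([-113.50765605,   -0.24253502,  -68.65530576])}
{'K': array([[366.7235192 ,   0.        , 321.7070198 ],
       [  0.        , 366.7235192 , 238.55707714],
       [  0.        ,   0.        ,   1.        ]]), 'eye': array([ 0.16747519, -0.6586154 ,  0.38363384]), 'attitude': array([ 1.62570539e+02, -9.55904398e-02,  1.11125113e+02])}
```

View pics/scene0.png

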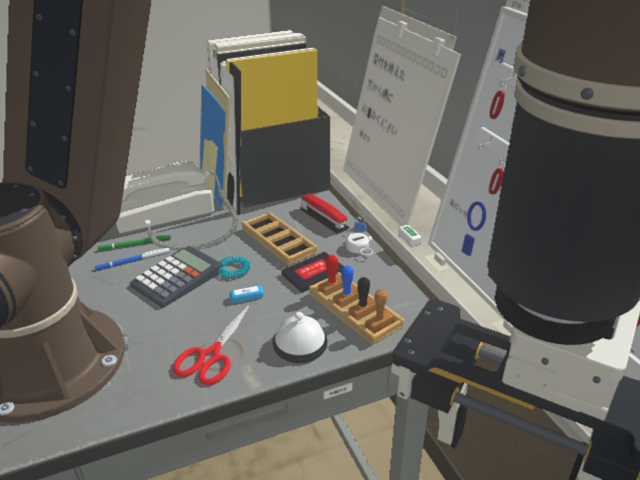

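View pics/side0.png

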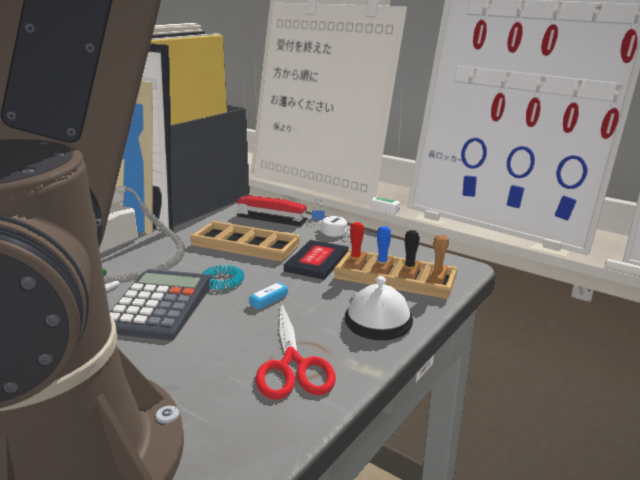

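Scene: the full rack is right of the pad (red ~(333,268), blue, black, wood ~(380,308)), with red nearest the pad. The empty rack is at ~(280,238). I'll compute rough positions and then move in for a wrist view.

```bash
cat > h.py <<'E'
import numpy as np, cv2
from scipy.spatial.transform import Rotation as R
def Rm(a): return R.from_euler('xyz',a,degrees=True).as_matrix()
def ray(ci,uv,z):
    d=Rm(ci["attitude"])@np.linalg.inv(ci["K"])@np.array([*uv,1.]); e=ci["eye"]
    return e+d*(z-e[2])/d[2]
def proj(ci,P):
    p=(np.asarray(P)-ci["eye"])@Rm(ci["attitude"]); q=p@ci["K"].T; return q[...,:2]/q[...,2:]
def delta(s,tgt,yaw):
    "scaled move from pose s to tool-down at tgt,yaw(deg)"
    M=Rm(s["eef_rot"]); T=Rm([180,0,yaw])
    return M.T@(np.array(tgt)-s["tcp_pos"])/.5, R.from_matrix(M.T@T).as_rotvec(degrees=True)/60
E
python3 - <<'E'
from plant import r
from h import *
sc,si=r.camera_info("scene"),r.camera_info("side")
f=lambda c,u,z:np.round(ray(c,u,z),3)
for n,a,b,z in [("red",(333,262),(357,228),.066),("blue",(347,272),(384,232),.066),("black",(363,285),(412,236),.066),("wood",(380,297),(441,241),.066),("pad",(311,270),(317,257),.012),("rackto",(280,238),(246,239),.02),("bell",(300,318),(380,283),.062),("counter",(358,242),(333,226),.02),("stapler",(323,210),(272,206),.03)]:
    print(n,f(sc,a,z),f(si,b,z))
s=r.get_state();print(Rm(r.camera_info("wrist")["attitude"]))
E
```

```text
red [ 0.452 -0.144  0.066] [ 0.462 -0.14   0.066]
blue [ 0.452 -0.18   0.066] [ 0.462 -0.18   0.066]
black [ 0.45  -0.223  0.066] [ 0.463 -0.221  0.066]
wood [ 0.45  -0.262  0.066] [ 0.461 -0.262  0.066]
pad [ 0.453 -0.08   0.012] [ 0.454 -0.081  0.012]
rackto [0.463 0.032 0.02 ] [0.457 0.042 0.02 ]
bell [ 0.326 -0.221  0.062] [ 0.319 -0.214  0.062]
counter [ 0.571 -0.073  0.02 ] [ 0.559 -0.068  0.02 ]
stapler [0.583 0.05  0.03 ] [0.582 0.056 0.03 ]
[[-0.36040519  0.89014779  0.27882792]
 [ 0.93279436  0.34339204  0.10943762]
 [ 0.00166837  0.299531   -0.95408511]]
```

>>> carry_out:
  targets:
    - [-0.074,0.07,-0.013,0,0,0]
    - [-0.074,0.07,-0.013,0,0,0]
    - [-0.074,0.07,-0.013,0,0,0]
    - [-0.074,0.07,-0.013,0,0,0]
    - [-0.074,0.07,-0.013,0,0,0]
  hand: 1

```text
time_s: 0.72
tcp_pos: [0.3531, -0.3981, 0.267]
eef_rot: [180.0, -0.0, -158.9]
contact_force: [1.7, -0.3, 0.0]
gripper_width: 0.0876
gripper_force: 0.0
```

>>> carry_out:
  targets:
    - [-0.074,0.07,-0.013,0,0,0]
    - [-0.074,0.07,-0.013,0,0,0]
    - [-0.074,0.07,-0.013,0,0,0]
    - [-0.074,0.07,-0.013,0,0,0]
    - [-0.074,0.07,-0.013,0,0,0]

```text
time_s: 1.35
tcp_pos: [0.4625, -0.1681, 0.2997]
eef_rot: [180.0, -0.0, -158.9]
contact_force: [-0.1, -1.1, -0.4]
gripper_width: 0.0874
gripper_force: 0.0
```

>>> carry_out:
  targets:
    - [0,0,0,0,0,-0.164]
    - [0,0,0,0,0,-0.164]
    - [0,0,0,0,0,-0.164]
    - [0,0,0,0,0,-0.164]
    - [0,0,0,0,0,-0.164]

```text
time_s: 1.98
tcp_pos: [0.462, -0.1696, 0.2992]
eef_rot: [180.0, -0.0, -109.3]
contact_force: [0.2, -0.3, -0.1]
gripper_width: 0.0876
gripper_force: 0.0
```

>>> carry_out:
  targets:
    - [0,0,0,0,0,-0.164]
    - [0,0,0,0,0,-0.164]
    - [0,0,0,0,0,0]
    - [0,0,0,0,0,0]

```text
time_s: 2.48
tcp_pos: [0.4621, -0.1697, 0.2994]
eef_rot: [180.0, 0.0, -90.2]
contact_force: [-0.2, 0.7, 0.3]
gripper_width: 0.0874
gripper_force: 0.0
```

```bash
python3 - <<'E'
from plant import r
from h import *
import pickle
ci=r.camera_info("wrist");im=r.capture("wrist")[:,:,::-1]
cv2.imwrite("pics/w1.png",im);pickle.dump(ci,open("w1.pkl","wb"));print(ci)
E
```

```text
{'K': array([[366.7235192 ,   0.        , 321.7070198 ],
       [  0.        , 366.7235192 , 238.55707714],
       [  0.        ,   0.        ,   1.        ]]), 'eye': array([ 0.46209671, -0.25103226,  0.44930928]), 'attitude': array([ 1.62547105e+02, -2.37929681e-02,  1.79792769e+02])}
```

View pics/w1.png

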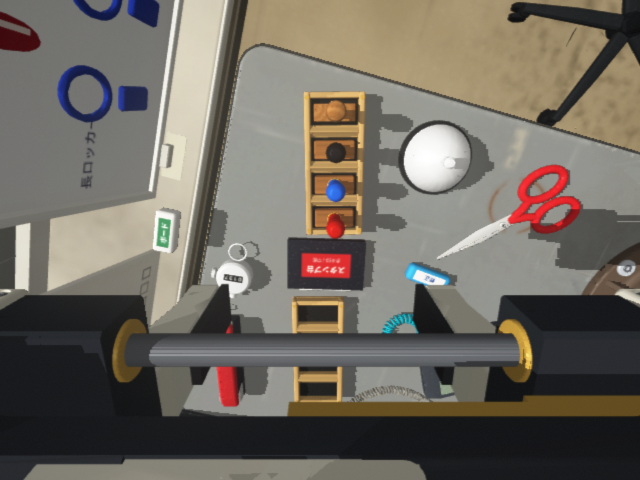

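Wrist view: full rack x 304–366, y 92–235. Knobs: wood (336,110), black (336,152), blue (336,191), red (336,228). Rack_to is partly hidden by the gripper. Next I'll crop, and check the file box before moving left.

```bash
python3 - <<'E'
from plant import r
from h import *
im=cv2.imread("pics/w1.png")[82:246,280:390]
cv2.imwrite("pics/w1c.png",cv2.resize(im,None,fx=3.6,fy=3.6,interpolation=cv2.INTER_CUBIC))
sc=r.camera_info("scene");si=r.camera_info("side")
for u in[(240,207),(330,190)]:print(ray(sc,u,0))
for u in[(168,228),(247,192)]:print(ray(si,u,0))
E
```

```text
[0.48228846 0.21380639 0.        ]
[0.68235867 0.15068481 0.        ]
[4.87639467e-01 2.12257710e-01 5.55111512e-17]
[0.70724448 0.17244781 0.        ]
```

View pics/w1c.png

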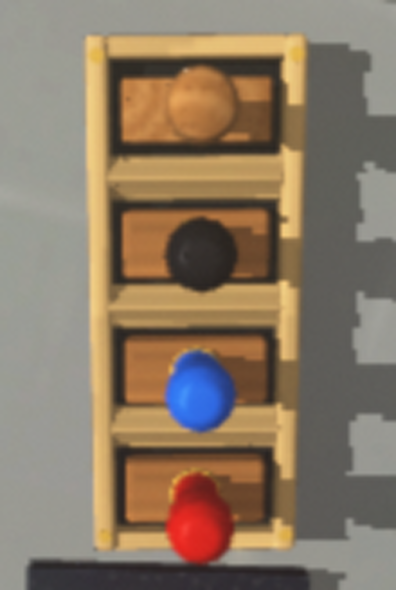

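>>> carry_out:
  targets:
    - [-0.1,0,0,0,0,0]
    - [-0.1,0,0,0,0,0]
    - [-0.1,0,0,0,0,0]
    - [0,0,0,0,0,0]

```text
time_s: 3.02
tcp_pos: [0.4623, -0.0172, 0.2997]
eef_rot: [-180.0, 0.0, -89.9]
contact_force: [-0.2, -0.7, 0.3]
gripper_width: 0.0878
gripper_force: 0.0
```

Crop (factor 3.6, offset (280,82)): the rack spans (87,38)–(305,548), and the knob centres are at x≈200 with y≈103/254/397/528. One more step left for rack_to.

>>> carry_out:
  targets:
    - [-0.1,0,0,0,0,0]
    - [0,0,0,0,0,0]
    - [0,0,0,0,0,0]

```text
time_s: 3.4
tcp_pos: [0.4622, 0.0298, 0.2995]
eef_rot: [180.0, -0.0, -90.0]
contact_force: [-0.3, -0.6, -0.2]
gripper_width: 0.0879
gripper_force: 0.0
```

```bash
python3 - <<'E'
from plant import r
from h import *
import pickle
ci=r.camera_info("wrist");im=r.capture("wrist")[:,:,::-1]
cv2.imwrite("pics/w2.png",im);pickle.dump(ci,open("w2.pkl","wb"));print(ci["eye"],ci["attitude"])
cv2.imwrite("pics/w2c.png",cv2.resize(im[110:310,260:410],None,fx=3,fy=3,interpolation=cv2.INTER_CUBIC))
E
```

```text
[ 0.46239324 -0.05144364  0.44942099] [ 1.62566958e+02 -2.11608420e-02  1.79976466e+02]
```

View pics/w2c.png

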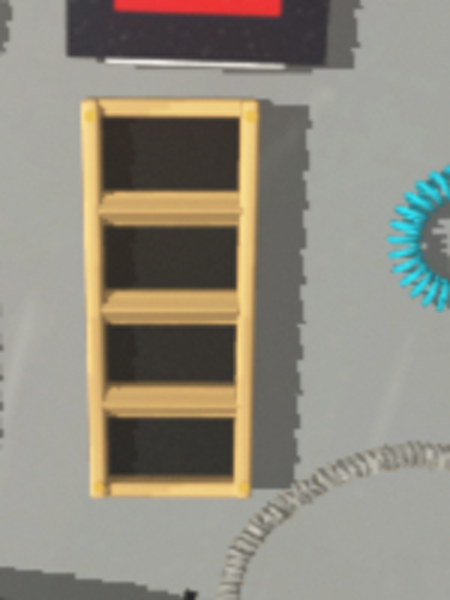

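Crop of w2 (factor 3, offset (260,110)): rack_to top corners are at TL(82,99), TR(258,99), BR(251,497), BL(91,497).

```bash
python3 - <<'E'
from h import *
import pickle
c1,c2=[pickle.load(open(f"w{i}.pkl","rb")) for i in(1,2)]
f=lambda p,k,o:((np.array(p)+.5)/k-.5+o)
def rect(c,P,k,o):
    Q=np.array([ray(c,f(p,k,o),.02)[:2] for p in P])
    obj=np.array([[.034,-.082],[-.034,-.082],[-.034,.082],[.034,.082]])
    m=Q.mean(0);U,S,V=np.linalg.svd(obj.T@(Q-m));A=(U@V).T
    print(Q.round(4),"centre",m,"yaw",np.degrees(np.arctan2(A[1,0],A[0,0])),"scale",S.sum()/(obj**2).sum())
    for y in(-.06,-.02,.02,.06):print(y,(m+A@[0,y]).round(4))
rect(c1,[(87,38),(305,38),(293,548),(97,548)],3.6,(280,82))
for n,p in dict(wood=(202,103),black=(201,254),blue=(200,397),red=(199,528)).items():print(n,ray(c1,f(p,3.6,(280,82)),.066))
rect(c2,[(82,99),(258,99),(251,497),(91,497)],3,(260,110))
E
```

```text
[[ 0.4813 -0.2834]
 [ 0.4153 -0.2832]
 [ 0.4143 -0.1219]
 [ 0.4809 -0.1221]] centre [ 0.4479512  -0.20265884] yaw 0.18481876739411324 scale 0.9821345366838914
-0.06 [ 0.4481 -0.2627]
-0.02 [ 0.448  -0.2227]
0.02 [ 0.4479 -0.1827]
0.06 [ 0.4478 -0.1427]
wood [ 0.44803143 -0.26323341  0.066     ]
black [ 0.44799686 -0.22282337  0.066     ]
blue [ 0.44797742 -0.18197796  0.066     ]
red [ 0.44798378 -0.14213995  0.066     ]
[[ 0.5016 -0.0306]
 [ 0.4351 -0.0306]
 [ 0.4349  0.1323]
 [ 0.5025  0.1322]] centre [0.46851679 0.05082373] yaw -0.1121590202271142 scale 0.9919630713000376
-0.06 [ 0.4684 -0.0092]
-0.02 [0.4685 0.0308]
0.02 [0.4686 0.0708]
0.06 [0.4686 0.1108]
```

>>> carry_out:
  targets:
    - [0.086,0.007,0.075,0,0,0]
    - [0.086,0.007,0.075,0,0,0]
    - [0.086,0.007,0.075,0,0,0]
    - [0.086,0.007,0.075,0,0,0]
    - [0,0,0,0,0,0]

```text
time_s: 4.08
tcp_pos: [0.4452, -0.145, 0.1466]
eef_rot: [179.6, -0.0, -90.3]
contact_force: [-0.3, 0.7, 1.3]
gripper_width: 0.0878
gripper_force: 0.0
```

>>> carry_out:
  targets:
    - [0,0,0,0,0,0]
    - [0,0,0,0,0,0]

```text
time_s: 4.32
tcp_pos: [0.449, -0.1415, 0.1506]
eef_rot: [-179.9, 0.0, -90.0]
contact_force: [0.6, -0.7, 0.3]
gripper_width: 0.0877
gripper_force: 0.0
```

```bash
python3 - <<'E'
from plant import r
from h import *
s=r.get_state();print(s["tcp_pos"],s["eef_rot"])
a=r.capture("side")[150:330,180:480,::-1];cv2.imwrite("pics/s1.png",cv2.resize(a,None,fx=2.6,fy=2.6,interpolation=cv2.INTER_CUBIC))
E
```

```text
[ 0.44904287 -0.14152022  0.15057812] [-1.79884502e+02  3.79311474e-03 -8.99786781e+01]
```

View pics/s1.png

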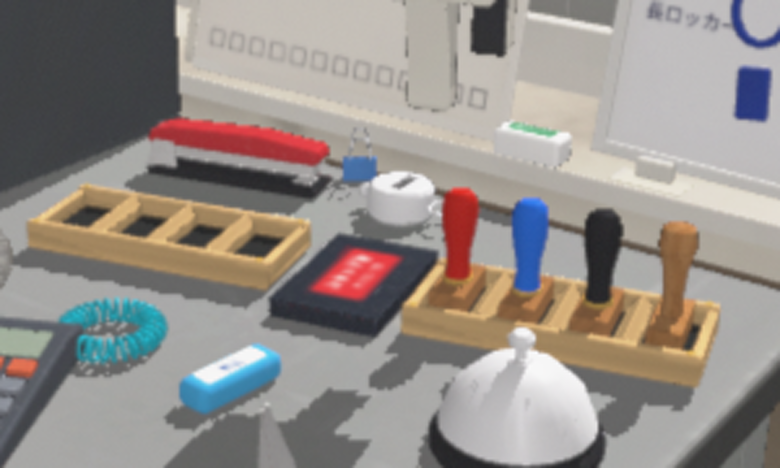

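>>> carry_out:
  targets:
    - [0,0,0.064,0,0,0]
    - [0,0,0.064,0,0,0]
    - [0,0,0.063,0,0,0]
    - [0,0,0,0,0,0]
    - [0,0,0,0,0,0]

```text
time_s: 5.0
tcp_pos: [0.4494, -0.1414, 0.0554]
eef_rot: [-179.9, -0.0, -89.9]
contact_force: [-0.3, 0.0, 0.6]
gripper_width: 0.0875
gripper_force: 0.0
```

>>> carry_out:
  targets:
    - [0,0,0,0,0,0]
    - [0,0,0,0,0,0]
    - [0,0,0,0,0,0]
    - [0,0,0,0,0,0]
    - [0,0,0,0,0,0]
  hand: 0
  squeeze: 15

```text
time_s: 5.62
tcp_pos: [0.4482, -0.1418, 0.0541]
eef_rot: [-180.0, 0.0, -90.0]
contact_force: [1.5, -0.9, 0.2]
gripper_width: 0.0434
gripper_force: 0.0
```

>>> carry_out:
  targets:
    - [0,0,0,0,0,0]
    - [0,0,0,0,0,0]

```text
time_s: 5.88
tcp_pos: [0.4482, -0.1418, 0.054]
eef_rot: [180.0, -0.0, -90.0]
contact_force: [0.2, -0.6, -0.1]
gripper_width: 0.023
gripper_force: 0.0
```

>>> carry_out:
  targets:
    - [0,0,0,0,0,0]
    - [0,0,0,0,0,0]

```text
time_s: 6.12
tcp_pos: [0.4481, -0.1417, 0.054]
eef_rot: [180.0, -0.0, -90.0]
contact_force: [0.1, -0.7, 0.6]
gripper_width: 0.0196
gripper_force: 15.0
```

>>> carry_out:
  targets:
    - [0,0,-0.03,0,0,0]
    - [0,0,-0.04,0,0,0]
    - [0,0,-0.06,0,0,0]
    - [0,0,-0.06,0,0,0]
    - [0,0,0,0,0,0]

```text
time_s: 6.75
tcp_pos: [0.4498, -0.1417, 0.1512]
eef_rot: [-179.7, 0.0, -90.0]
contact_force: [-0.8, 0.2, -0.1]
gripper_width: 0.0196
gripper_force: 15.0
```

>>> carry_out:
  targets:
    - [-0.066,-0.01,0,0,0,0]
    - [-0.067,-0.01,0,0,0,0]
    - [-0.067,-0.01,0,0,0,0]
    - [-0.066,-0.01,0,0,0,0]
    - [0,0,0,0,0,0]

```text
time_s: 7.38
tcp_pos: [0.4682, -0.0072, 0.1482]
eef_rot: [179.9, -0.0, -89.9]
contact_force: [0.7, -0.6, -0.4]
gripper_width: 0.0194
gripper_force: 15.0
```

>>> carry_out:
  targets:
    - [0,0,0,0,0,0]
    - [0,0,0,0,0,0]

```text
time_s: 7.62
tcp_pos: [0.4679, -0.0094, 0.1487]
eef_rot: [180.0, -0.0, -90.0]
contact_force: [-0.8, -0.3, -1.1]
gripper_width: 0.0197
gripper_force: 15.0
```

```bash
python3 - <<'E'
from plant import r
from h import *
s=r.get_state();print(s["tcp_pos"],s["eef_rot"])
for n,(a,b,c,d) in dict(side=(130,290,180,400),scene=(170,330,220,420)).items():
    ci=r.camera_info(n);im=r.capture(n)[:,:,::-1].copy()
    for y in(-.0092,.0308):
        u=proj(ci,np.array([.4685,y,.008]))
        cv2.circle(im,tuple(int(v) for v in u.round()),1,(0,255,0),-1)
    cv2.imwrite(f"pics/{n}2.png",cv2.resize(im[a:b,c:d],None,fx=3,fy=3,interpolation=cv2.INTER_CUBIC))
E
```

```text
[ 0.4678613  -0.00939224  0.1486953 ] [ 1.79959972e+02 -1.14780892e-02 -9.00379054e+01]
```

View pics/side2.png

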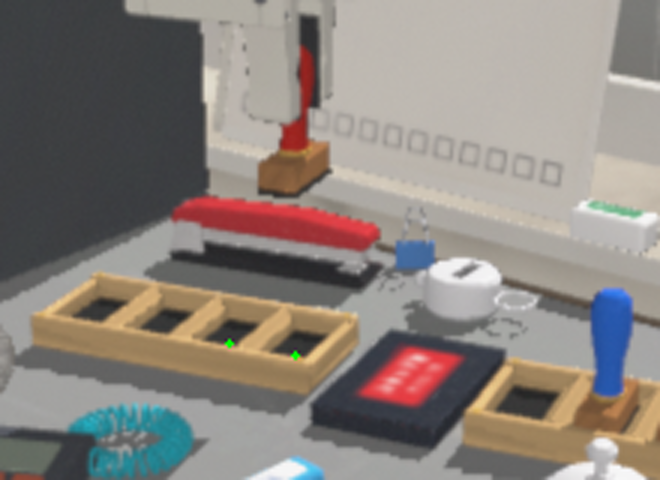

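The stamp hangs straight, and the projected pocket centres (green, (296,355) and (229,343)) fall in the pockets. Lowering.

>>> carry_out:
  targets:
    - [0,0,0.06,0,0,0]
    - [0,0,0.05,0,0,0]
    - [0,0,0.03,0,0,0]
    - [0,0,0.02,0,0,0]
    - [0,0,0,0,0,0]

```text
time_s: 8.35
tcp_pos: [0.4679, -0.0091, 0.0686]
eef_rot: [179.9, -0.0, -90.0]
contact_force: [-0.2, 0.8, -0.2]
gripper_width: 0.0191
gripper_force: 15.0
```

>>> carry_out:
  targets:
    - [0,0,0.012,0,0,0]
    - [0,0,0.01,0,0,0]
    - [0,0,0.004,0,0,0]
    - [0,0,0,0,0,0]
    - [0,0,0,0,0,0]

```text
time_s: 8.98
tcp_pos: [0.4684, -0.0087, 0.0562]
eef_rot: [-180.0, 0.0, -90.0]
contact_force: [-0.2, -0.2, -0.6]
gripper_width: 0.0195
gripper_force: 15.0
```

>>> carry_out:
  targets:
    - [0,0,0,0,0,0]
    - [0,0,0,0,0,0]
    - [0,0,0,0,0,0]
    - [0,0,0,0,0,0]
    - [0,0,0,0,0,0]
  hand: 0.6

```text
time_s: 9.6
tcp_pos: [0.4682, -0.0087, 0.0561]
eef_rot: [-180.0, 0.0, -90.0]
contact_force: [0.4, -0.1, 0.8]
gripper_width: 0.0524
gripper_force: 0.0
```

>>> carry_out:
  targets:
    - [0,0,-0.03,0,0,0]
    - [0,0,-0.05,0,0,0]
    - [0,0,-0.06,0,0,0]
    - [0,0,-0.05,0,0,0]
    - [0,0,0,0,0,0]

```text
time_s: 10.22
tcp_pos: [0.4694, -0.0084, 0.153]
eef_rot: [-179.8, 0.1, -90.0]
contact_force: [-0.0, -0.4, -0.4]
gripper_width: 0.0527
gripper_force: 0.0
```

>>> carry_out:
  targets:
    - [0.087,0.01,0,0,0,0]
    - [0.087,0.01,0,0,0,0]
    - [0.087,0.01,0,0,0,0]
    - [0.087,0.01,0,0,0,0]
    - [0,0,0,0,0,0]

```text
time_s: 10.85
tcp_pos: [0.4471, -0.1849, 0.15]
eef_rot: [179.9, 0.0, -90.2]
contact_force: [0.1, 0.4, 0.3]
gripper_width: 0.0524
gripper_force: 0.0
```

>>> carry_out:
  targets:
    - [0,0,0,0,0,0]
    - [0,0,0,0,0,0]

```text
time_s: 11.1
tcp_pos: [0.4483, -0.1821, 0.1508]
eef_rot: [180.0, 0.0, -89.9]
contact_force: [-0.6, 0.0, 0.6]
gripper_width: 0.0528
gripper_force: 0.0
```

```bash
python3 - <<'E'
from plant import r
from h import *
im=r.capture("side")[130:330,180:480,::-1]
cv2.imwrite(f"pics/s3.png",cv2.resize(im,None,fx=2.6,fy=2.6,interpolation=cv2.INTER_CUBIC))
E
```

```text
(no output)
```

View pics/s3.png

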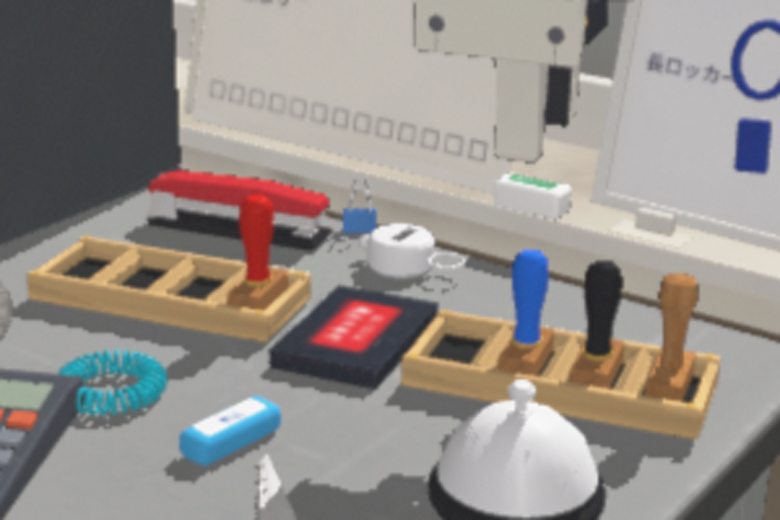

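Red is seated upright in the pocket nearest the pad (crop (257,240)). Blue is next.

>>> carry_out:
  targets:
    - [0,0,0.06,0,0,0]
    - [0,0,0.06,0,0,0]
    - [0,0,0.04,0,0,0]
    - [0,0,0.03,0,0,0]
    - [0,0,0,0,0,0]

```text
time_s: 11.78
tcp_pos: [0.4477, -0.182, 0.0552]
eef_rot: [179.9, 0.0, -89.9]
contact_force: [0.2, -0.7, 0.9]
gripper_width: 0.0529
gripper_force: 0.0
```

>>> carry_out:
  targets:
    - [0,0,0,0,0,0]
    - [0,0,0,0,0,0]
    - [0,0,0,0,0,0]
    - [0,0,0,0,0,0]
    - [0,0,0,0,0,0]
  hand: 0

```text
time_s: 12.4
tcp_pos: [0.4482, -0.1828, 0.0563]
eef_rot: [-180.0, -0.0, -90.0]
contact_force: [-1.3, 1.3, 3.6]
gripper_width: 0.0198
gripper_force: 15.0
```

>>> carry_out:
  targets:
    - [0,0,0,0,0,0]
    - [0,0,0,0,0,0]

```text
time_s: 12.65
tcp_pos: [0.4483, -0.1829, 0.0563]
eef_rot: [-180.0, -0.0, -90.0]
contact_force: [-1.8, 0.0, 4.7]
gripper_width: 0.0195
gripper_force: 15.0
```

>>> carry_out:
  targets:
    - [0,0,-0.03,0,0,0]
    - [0,0,-0.04,0,0,0]
    - [0,0,-0.06,0,0,0]
    - [0,0,-0.06,0,0,0]
    - [0,0,0,0,0,0]

```text
time_s: 13.28
tcp_pos: [0.4498, -0.1828, 0.1531]
eef_rot: [-179.7, -0.0, -90.0]
contact_force: [0.2, 0.2, -1.3]
gripper_width: 0.0193
gripper_force: 15.0
```

>>> carry_out:
  targets:
    - [-0.085,-0.008,0,0,0,0]
    - [-0.085,-0.008,0,0,0,0]
    - [-0.085,-0.008,0,0,0,0]
    - [-0.085,-0.008,0,0,0,0]
    - [-0.086,-0.009,0,0,0,0]

```text
time_s: 13.9
tcp_pos: [0.4682, 0.0316, 0.1501]
eef_rot: [179.9, -0.0, -90.0]
contact_force: [0.6, -0.9, -0.6]
gripper_width: 0.0196
gripper_force: 15.0
```

>>> carry_out:
  targets:
    - [0,0,0,0,0,0]
    - [0,0,0,0,0,0]
    - [0,0,0,0,0,0]

```text
time_s: 14.28
tcp_pos: [0.4683, 0.0294, 0.1506]
eef_rot: [180.0, -0.0, -90.0]
contact_force: [0.0, -0.5, -0.4]
gripper_width: 0.0192
gripper_force: 15.0
```

>>> carry_out:
  targets:
    - [-0.003,0,0.06,0,0,0]
    - [0,0,0.05,0,0,0]
    - [0,0,0.03,0,0,0]
    - [0,0,0.02,0,0,0]
    - [0,0,0,0,0,0]

```text
time_s: 14.9
tcp_pos: [0.4684, 0.0311, 0.0706]
eef_rot: [179.9, -0.0, -90.0]
contact_force: [-0.5, 0.0, -0.2]
gripper_width: 0.0194
gripper_force: 15.0
```

>>> carry_out:
  targets:
    - [0,0,0.012,0,0,0]
    - [0,0,0.01,0,0,0]
    - [0,0,0.003,0,0,0]
    - [0,0,0,0,0,0]
    - [0,0,0,0,0,0]

```text
time_s: 15.52
tcp_pos: [0.4689, 0.0319, 0.0587]
eef_rot: [-180.0, 0.0, -90.0]
contact_force: [-0.6, -0.3, 0.2]
gripper_width: 0.0195
gripper_force: 15.0
```

>>> carry_out:
  targets:
    - [0,0,0,0,0,0]
    - [0,0,0,0,0,0]
    - [0,0,0,0,0,0]
    - [0,0,0,0,0,0]
    - [0,0,0,0,0,0]
  hand: 0.6

```text
time_s: 16.15
tcp_pos: [0.4687, 0.0317, 0.0586]
eef_rot: [180.0, 0.0, -90.0]
contact_force: [-0.5, 0.2, 0.2]
gripper_width: 0.0524
gripper_force: 0.0
```

>>> carry_out:
  targets:
    - [0,0,-0.03,0,0,0]
    - [0,0,-0.05,0,0,0]
    - [0,0,-0.06,0,0,0]
    - [0,0,-0.045,0,0,0]
    - [0,0,0,0,0,0]

```text
time_s: 16.77
tcp_pos: [0.4698, 0.0322, 0.1528]
eef_rot: [-179.8, 0.1, -90.0]
contact_force: [0.4, -0.1, -0.4]
gripper_width: 0.0527
gripper_force: 0.0
```

>>> carry_out:
  targets:
    - [0.101,0.008,0,0,0,0]
    - [0.101,0.008,0,0,0,0]
    - [0.101,0.008,0,0,0,0]
    - [0.102,0.008,0,0,0,0]
    - [0.102,0.009,0,0,0,0]

```text
time_s: 17.4
tcp_pos: [0.4476, -0.2233, 0.1503]
eef_rot: [180.0, 0.0, -90.0]
contact_force: [1.1, 0.6, 0.5]
gripper_width: 0.0526
gripper_force: 0.0
```

>>> carry_out:
  targets:
    - [0,0,0,0,0,0]
    - [0,0,0,0,0,0]
    - [0,0,0,0,0,0]

```text
time_s: 17.77
tcp_pos: [0.4483, -0.2209, 0.1508]
eef_rot: [180.0, 0.0, -89.9]
contact_force: [-0.0, 0.2, 0.2]
gripper_width: 0.0522
gripper_force: 0.0
```

```bash
python3 - <<'E'
from plant import r
from h import *
print(r.get_state()["tcp_pos"])
im=r.capture("side")[130:330,180:480,::-1]
cv2.imwrite(f"pics/s4.png",cv2.resize(im,None,fx=2.6,fy=2.6,interpolation=cv2.INTER_CUBIC))
E
```

```text
[ 0.44830074 -0.2208694   0.15079719]
```

View pics/s4.png

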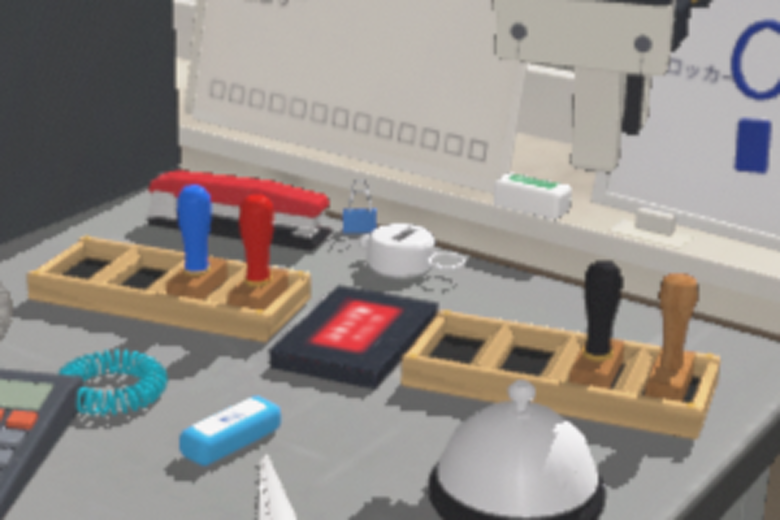

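Blue is seated (crop (194,225)). Black is next.

>>> carry_out:
  targets:
    - [0.004,0,0.06,0,0,0]
    - [0,0,0.06,0,0,0]
    - [0,0,0.04,0,0,0]
    - [0,0,0.031,0,0,0]
    - [0,0,0,0,0,0]

```text
time_s: 18.45
tcp_pos: [0.4477, -0.2228, 0.0547]
eef_rot: [179.9, 0.0, -89.9]
contact_force: [0.3, -0.4, 0.6]
gripper_width: 0.0527
gripper_force: 0.0
```

>>> carry_out:
  targets:
    - [0,0,0,0,0,0]
    - [0,0,0,0,0,0]
    - [0,0,0,0,0,0]
    - [0,0,0,0,0,0]
    - [0,0,0,0,0,0]
  hand: 0

```text
time_s: 19.08
tcp_pos: [0.4483, -0.2239, 0.0559]
eef_rot: [-180.0, -0.0, -90.0]
contact_force: [-1.5, 1.2, 3.4]
gripper_width: 0.0192
gripper_force: 15.0
```

>>> carry_out:
  targets:
    - [0,0,0,0,0,0]
    - [0,0,0,0,0,0]

```text
time_s: 19.32
tcp_pos: [0.4482, -0.2239, 0.0558]
eef_rot: [-180.0, -0.0, -90.0]
contact_force: [-2.0, 0.8, 5.2]
gripper_width: 0.0197
gripper_force: 15.0
```

>>> carry_out:
  targets:
    - [0,0,-0.03,0,0,0]
    - [0,0,-0.04,0,0,0]
    - [0,0,-0.06,0,0,0]
    - [0,0,-0.06,0,0,0]
    - [0,0,0,0,0,0]

```text
time_s: 19.95
tcp_pos: [0.45, -0.224, 0.1537]
eef_rot: [-179.7, -0.0, -90.0]
contact_force: [-0.1, 0.8, -0.5]
gripper_width: 0.0196
gripper_force: 15.0
```

>>> carry_out:
  targets:
    - [-0.117,-0.008,0,0,0,0]
    - [-0.117,-0.008,0,0,0,0]
    - [-0.117,-0.008,0,0,0,0]
    - [-0.117,-0.008,0,0,0,0]
    - [-0.117,-0.009,0,0,0,0]

```text
time_s: 20.58
tcp_pos: [0.4682, 0.0706, 0.1505]
eef_rot: [180.0, 0.0, -90.0]
contact_force: [0.7, 0.0, 0.1]
gripper_width: 0.0196
gripper_force: 15.0
```

>>> carry_out:
  targets:
    - [0,0,0,0,0,0]
    - [0,0,0,0,0,0]
    - [0,0,0,0,0,0]

```text
time_s: 20.95
tcp_pos: [0.4684, 0.0677, 0.1503]
eef_rot: [180.0, -0.0, -90.1]
contact_force: [0.1, -1.3, -0.4]
gripper_width: 0.0194
gripper_force: 15.0
```

>>> carry_out:
  targets:
    - [-0.004,0,0.06,0,0,0]
    - [0,0,0.05,0,0,0]
    - [0,0,0.03,0,0,0]
    - [0,0,0.02,0,0,0]
    - [0,0,0,0,0,0]

```text
time_s: 21.58
tcp_pos: [0.4684, 0.0699, 0.0701]
eef_rot: [179.9, -0.0, -90.1]
contact_force: [-0.3, -0.9, -0.3]
gripper_width: 0.0196
gripper_force: 15.0
```

>>> carry_out:
  targets:
    - [0,0,0.012,0,0,0]
    - [0,0,0.01,0,0,0]
    - [0,0,0.003,0,0,0]
    - [0,0,0,0,0,0]
    - [0,0,0,0,0,0]

```text
time_s: 22.2
tcp_pos: [0.4688, 0.0709, 0.0582]
eef_rot: [-180.0, 0.0, -90.0]
contact_force: [0.7, 0.4, -0.5]
gripper_width: 0.0196
gripper_force: 15.0
```

>>> carry_out:
  targets:
    - [0,0,0,0,0,0]
    - [0,0,0,0,0,0]
    - [0,0,0,0,0,0]
    - [0,0,0,0,0,0]
    - [0,0,0,0,0,0]
  hand: 0.6

```text
time_s: 22.82
tcp_pos: [0.4687, 0.0707, 0.0581]
eef_rot: [180.0, 0.0, -90.0]
contact_force: [0.6, 0.1, 0.7]
gripper_width: 0.0524
gripper_force: 0.0
```

>>> carry_out:
  targets:
    - [0,0,-0.03,0,0,0]
    - [0,0,-0.05,0,0,0]
    - [0,0,-0.06,0,0,0]
    - [0,0,-0.045,0,0,0]
    - [0,0,0,0,0,0]

```text
time_s: 23.45
tcp_pos: [0.4697, 0.0713, 0.1523]
eef_rot: [-179.8, 0.1, -90.0]
contact_force: [-0.1, 0.5, -0.1]
gripper_width: 0.0524
gripper_force: 0.0
```

>>> carry_out:
  targets:
    - [0.111,0.007,0,0,0,0]
    - [0.111,0.007,0,0,0,0]
    - [0.111,0.007,0,0,0,0]
    - [0.111,0.007,0,0,0,0]
    - [0.112,0.007,0,0,0,0]

```text
time_s: 24.08
tcp_pos: [0.4506, -0.2089, 0.1499]
eef_rot: [180.0, 0.0, -90.0]
contact_force: [0.6, 0.9, 0.1]
gripper_width: 0.0526
gripper_force: 0.0
```

>>> carry_out:
  targets:
    - [0.112,0.007,0,0,0,0]
    - [0,0,0,0,0,0]
    - [0,0,0,0,0,0]
    - [0,0,0,0,0,0]

```text
time_s: 24.58
tcp_pos: [0.4478, -0.2623, 0.1503]
eef_rot: [180.0, 0.0, -89.9]
contact_force: [1.1, -0.3, -0.2]
gripper_width: 0.0526
gripper_force: 0.0
```

>>> carry_out:
  targets:
    - [0.001,0,0.06,0,0,0]
    - [0,0,0.06,0,0,0]
    - [0,0,0.04,0,0,0]
    - [0,0,0.03,0,0,0]
    - [0,0,0,0,0,0]

```text
time_s: 25.2
tcp_pos: [0.4474, -0.263, 0.0548]
eef_rot: [179.9, 0.0, -89.9]
contact_force: [0.4, 0.3, 0.0]
gripper_width: 0.0527
gripper_force: 0.0
```

>>> carry_out:
  targets:
    - [0,0,0,0,0,0]
    - [0,0,0,0,0,0]
    - [0,0,0,0,0,0]
    - [0,0,0,0,0,0]
    - [0,0,0,0,0,0]
  hand: 0

```text
time_s: 25.82
tcp_pos: [0.4481, -0.2639, 0.0559]
eef_rot: [-180.0, -0.0, -90.0]
contact_force: [0.6, -0.1, 2.4]
gripper_width: 0.0193
gripper_force: 15.0
```

>>> carry_out:
  targets:
    - [0,0,0,0,0,0]
    - [0,0,0,0,0,0]

```text
time_s: 26.08
tcp_pos: [0.4481, -0.2639, 0.0558]
eef_rot: [-180.0, -0.0, -90.0]
contact_force: [-0.0, 1.1, 4.6]
gripper_width: 0.0194
gripper_force: 15.0
```

>>> carry_out:
  targets:
    - [0,0,-0.03,0,0,0]
    - [0,0,-0.04,0,0,0]
    - [0,0,-0.06,0,0,0]
    - [0,0,-0.06,0,0,0]
    - [0,0,0,0,0,0]

```text
time_s: 26.7
tcp_pos: [0.4491, -0.2641, 0.1537]
eef_rot: [-179.7, -0.1, -90.0]
contact_force: [0.5, -0.2, -0.5]
gripper_width: 0.0191
gripper_force: 15.0
```

>>> carry_out:
  targets:
    - [-0.107,-0.006,0,0,0,0]
    - [-0.107,-0.006,0,0,0,0]
    - [-0.107,-0.006,0,0,0,0]
    - [-0.107,-0.006,0,0,0,0]
    - [-0.107,-0.006,0,0,0,0]

```text
time_s: 27.32
tcp_pos: [0.4621, 0.0053, 0.1506]
eef_rot: [180.0, -0.0, -90.0]
contact_force: [0.2, 0.0, 0.5]
gripper_width: 0.0194
gripper_force: 15.0
```

>>> carry_out:
  targets:
    - [-0.107,-0.006,0,0,0,0]
    - [-0.106,-0.005,0,0,0,0]
    - [0,0,0,0,0,0]
    - [0,0,0,0,0,0]
    - [0,0,0,0,0,0]

```text
time_s: 27.95
tcp_pos: [0.4679, 0.1092, 0.1504]
eef_rot: [180.0, -0.0, -90.1]
contact_force: [0.3, -0.5, 0.6]
gripper_width: 0.0195
gripper_force: 15.0
```

>>> carry_out:
  targets:
    - [-0.001,-0.001,0.06,0,0,0]
    - [0,0,0.05,0,0,0]
    - [0,0,0.03,0,0,0]
    - [0,0,0.02,0,0,0]
    - [0,0,0,0,0,0]

```text
time_s: 28.58
tcp_pos: [0.4685, 0.11, 0.0702]
eef_rot: [179.9, -0.0, -90.0]
contact_force: [0.1, 0.2, 0.1]
gripper_width: 0.0193
gripper_force: 15.0
```

>>> carry_out:
  targets:
    - [0,0,0.012,0,0,0]
    - [0,0,0.01,0,0,0]
    - [0,0,0.003,0,0,0]
    - [0,0,0,0,0,0]
    - [0,0,0,0,0,0]

```text
time_s: 29.2
tcp_pos: [0.4688, 0.1109, 0.0582]
eef_rot: [-180.0, 0.0, -90.0]
contact_force: [-0.2, -0.3, -0.9]
gripper_width: 0.0192
gripper_force: 15.0
```

Release, go up, then back to the right to look.

>>> carry_out:
  targets:
    - [0,0,0,0,0,0]
    - [0,0,0,0,0,0]
    - [0,0,0,0,0,0]
    - [0,0,0,0,0,0]
    - [0,0,0,0,0,0]
  hand: 0.6

```text
time_s: 29.82
tcp_pos: [0.4687, 0.1107, 0.0581]
eef_rot: [180.0, -0.0, -90.0]
contact_force: [-0.5, 0.7, 1.1]
gripper_width: 0.0523
gripper_force: 0.0
```

>>> carry_out:
  targets:
    - [0,0,-0.03,0,0,0]
    - [0,0,-0.05,0,0,0]
    - [0,0,-0.1,0,0,0]
    - [0,0,-0.1,0,0,0]
    - [0,0,-0.1,0,0,0]

```text
time_s: 30.45
tcp_pos: [0.4684, 0.1106, 0.2498]
eef_rot: [-180.0, 0.0, -90.0]
contact_force: [1.5, 0.4, -0.1]
gripper_width: 0.0527
gripper_force: 0.0
```

>>> carry_out:
  targets:
    - [0.05,0,-0.04,0,0,0]
    - [0.05,0,-0.04,0,0,0]
    - [0,0,0,0,0,0]
    - [0,0,0,0,0,0]

```text
time_s: 30.95
tcp_pos: [0.4684, 0.0609, 0.2875]
eef_rot: [180.0, 0.0, -90.0]
contact_force: [-0.1, 1.0, 0.2]
gripper_width: 0.0528
gripper_force: 0.0
```

```bash
python3 - <<'E'
from plant import r
from h import *
im=r.capture("side")[130:330,180:480,::-1]
a=cv2.resize(im,None,fx=2,fy=2,interpolation=cv2.INTER_CUBIC)[:290]
ci=r.camera_info("wrist");w=r.capture("wrist")[:,:,::-1];print(ci["eye"])
b=np.zeros((300,600,3),np.uint8);c=w[60:360,200:500];b[:,150:450]=c
cv2.imwrite("pics/end.png",np.vstack([a,b]))
cv2.imwrite("pics/endw.png",w)
E
```

```text
[ 0.46874268 -0.02026333  0.43712976]
```

View pics/end.png

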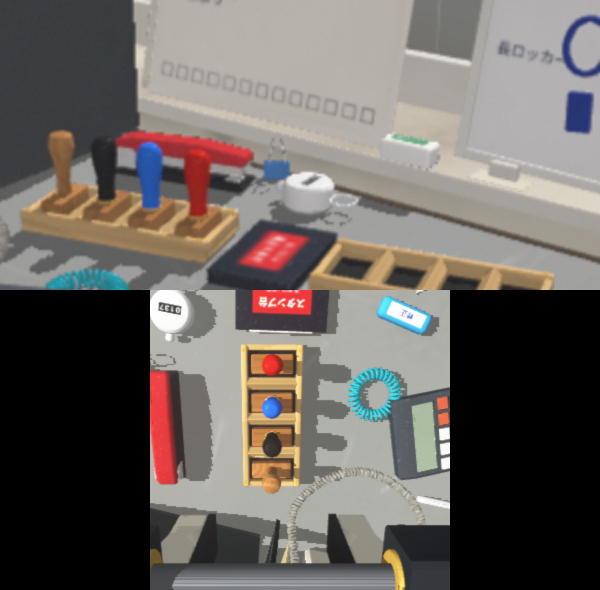

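All four stamps stand upright and centred in rack_to, in the order red, blue, black, wood going outward from the pad. The bell, counter and stapler look unmoved. Handing in.

```bash
python3 -c "
from plant import r
print(r.close_job())"
```

```text
the job is handed in; nothing more can be done
None
```

All four stamps are moved and standing upright in the other rack, mirrored (red nearest the pad, then blue, black and wood), and the job is handed in at about 31 s of the 90 s; the hand-in returned no verdict.

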